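# Stir the drying tablets for the gauge canister

## Robot

A 6-joint arm with a two-finger parallel gripper is mounted at the origin on the work surface. World frame = base frame: x ahead of the robot, y to its left, z up, the work surface at z = 0. Lengths are in mm, angles in rad, forces in N, time in s.
With the tool pointing down it reaches from about 300 to 950 mm from the base axis. Payload 3.1 kg.
Tool frame: the origin (TCP) lies between the finger pads; the fingertips stand ahead of it and the grasp point (between the pads) lies 2 mm behind it (bot.tips_ahead is the z of the fingertips in the tool frame, in mm); z points along the fingers, y is the line along which they close (so a half turn about z gives the same grasp; the last joint's range is limited). The gripper opens to 85 mm and grips with 20 to 120 N. Pads are 22 mm wide; open, the fingers measure 114 mm over their backs; the gripper's body (76 mm by 85 mm) begins 54 mm behind the grasp point. The pads swing forward as they close: fully open they stand 13 mm farther back than shut.
Start: joints at [1.198, 0.308, 1.634, -0, 1.2, -0.07], TCP at [186.397, 596.564, 248.272] pointing down, gripper open.
Joint ranges: [-3.06, 3.06], [-0.79, 1.96], [0.05, 2.63], [-1.19, 4.34], [0.05, 2.64], [-2.94, 2.94]. Speed limits (rad/s): [2.79, 2.79, 3.14, 3.14, 3.14, 3.14].

## Interface

Orientations are given as a unit quaternion [x, y, z, w].
In Python, from station import sensors, eyes, job, bot gives the robot as it stands. The module is installed in compiled form; this text tells all that it offers.
- The arm moves only by the shell command python3 -m pendant 'ROWS'. ROWS is text: rows parted by semicolons, each of 7 numbers parted by spaces: the shift along the tool's x, y, z scaled (see below), then the turn, a rotation vector about the tool's x, y, z scaled (see below), then the finger opening in mm, from 0 to 85.4. In form: dx dy dz rx ry rz grip; .... A call has 1 to 10 rows; each row shifts and turns the commanded pose from where the row before left it, along the tool's axes as they then stand; what a row does not reach is not made up. The controller multiplies each number of a shift by 750 mm and each number of a turn by 180 degrees. A row lasts 1/12 s, in which the tool goes at most 41.7 mm and 7.16 degrees, less where a joint would pass 70% of its speed; a pose out of reach is approached as far as the arm can. A call with a number of a shift or a turn outside -1 to 1 is refused whole. A call with a gripper value outside its range is refused whole. The fingers move at their own pace and stop on an object; the grip force is fixed at half the most. Time passes only in rows, so rows that do not move let the fingers close. It gives the time, the measured TCP pose, the force, the opening and the grip force at its end, in the units of the state.
- sensors.get_state(): the state, without advancing time (a new reading comes with each control period).
- eyes.get_image(name): name is "scene" or "top"; returns the picture (384x512x3 uint8, red, green, blue); there is no depth.
- eyes.calibration(name): a dict with "fx", "fy", "cx", "cy" (pixels), "rvec" (rotation vector, rad) and "tvec" (3), from world to camera coordinates, as OpenCV has them. Camera axes: x right, y down, z forward; pixel columns grow to the right and rows downward; lengths in mm; the calibration is good to about 2 mm. A picture is of the moment at which its call begins. calibration takes no time and is no camera call.
- job.hand_in(): hands the job in; it is judged then, once.
Trained networks look in the newest picture that a camera, given by its name, has taken for a name from the list of things; names that differ only in an ending like _2 or _b are one class to them, and where a whole thing is asked for, a point or a joint stands for the part that bears it (a point fixed in the world has none). Each returns a list of dicts, best first, with "score" (0 to 1); they miss things now and then, are a little off and sometimes report something else, mostly with a low value. They report only what shows in the picture. A call takes as long as a camera call. They do not tell look-alikes from the thing itself.
- eyes.search_frame(camera, target): "xyz" ([x, y, z] in mm, in world coordinates, good to about 4 mm: the middle of the surface that is visible of it).
- eyes.cut_out(camera, target): "region" (384x512 bool, what is visible of it).
The state is a dict: "time_s": time; "joint_positions": joint angles; "qd": joint speeds; "joint_torque": joint torques, N m; "tool_pos": TCP position; "tcp_rot": TCP orientation; "force": force on the tool from outside, world axes, zero at the start; "torque": the same for the moment, N m; "finger_gap": opening from 0.0 (shut) to 1.0 (fully open); "grasp_force": force on a finger pad.
Only numpy, scipy, OpenCV 4.12 (cv2) and the standard library are available. Lean on these libraries where they do the work, as an engineer would, in place of code of your own. Each camera call takes 0.05 s, during which the arm holds its last target. There are 200 camera calls.

## Task

Take the cork-handled stirring rod from its rest and, with its ball foot down on the bottom of the blue basin, gently stir the round drying tablets until the red and the white are mixed through: every tablet must end with one of the other colour near it, no more than one tablet's width of gap between them. Then lay the rod back in its rest, foot the same way as before, and let go. Stir with the rod only, not with the fingers, press the basin only lightly, keep all tablets in the basin and leave everything else on the table as it is.

Things in the scene. Friction and masses are not known exactly. Their poses are not given: they have to be found in the camera images.
- basin_floor (a point): Centre of the flat floor of a round blue enamel basin fixed to the table; z up, floor 6 mm above the table. Inside it is 200 mm across at the floor (nearly upright wall, 4 mm thick), the rim of outer radius 106 mm stands 45 mm above the table. Two dark lugs stick out of the rim to 128 mm from the centre at either end of the basin's x.
- rod_grip (a point): Middle of the square cork handle (22 x 22 mm, 100 mm long) of the loose stirring rod (about 150 g), on its axis. Along the rod's +x follow a steel shaft 10 mm thick and, 95 mm from here, a foot cranked down. At the start the rod lies level in its rest, z up, this point 50 mm above the table, with free space for fingers beside and below mid-handle.
- rod_foot (a point): Centre of the round end (radius 8 mm) of the rod's steel foot: a bar 16 mm thick, 48 mm long, cranked 45 degrees from the shaft. From mid-handle this point lies 129 mm along the rod's +x and 34 mm along its -z. With the rod held sloping 45 degrees foot-down the foot stands upright, and the hand stays clear of the rim.
- rest_seat (a point): Where mid-handle belongs in the fixed rod rest, 50 mm above the table: rod level along the rest's x, foot to +x (roughly towards the robot), hanging past the base. Wooden base 142 x 56 x 10 mm with two brass forks open upwards, 10 mm thick: one 44 mm behind this point (32 mm wide, bottom 39 mm up), one 68 mm ahead (20 mm wide, bottom 45 mm up), prongs to about 68 mm above the table.
- red1: Centre of one brick-red smooth glazed drying tablet: an upright squat cylinder 36 mm across, 24 mm tall, 40 g, standing loose on the basin floor, its centre 12 mm above that floor (slides easily, friction about 0.2).
- red2: Centre of one brick-red smooth glazed drying tablet: an upright squat cylinder 36 mm across, 24 mm tall, 40 g, standing loose on the basin floor, its centre 12 mm above that floor (slides easily, friction about 0.2).
- red3: Centre of one brick-red smooth glazed drying tablet: an upright squat cylinder 36 mm across, 24 mm tall, 40 g, standing loose on the basin floor, its centre 12 mm above that floor (slides easily, friction about 0.2).
- white1: Centre of one off-white smooth glazed drying tablet: an upright squat cylinder 36 mm across, 24 mm tall, 40 g, standing loose on the basin floor, its centre 12 mm above that floor (slides easily, friction about 0.2).
- white2: Centre of one off-white smooth glazed drying tablet: an upright squat cylinder 36 mm across, 24 mm tall, 40 g, standing loose on the basin floor, its centre 12 mm above that floor (slides easily, friction about 0.2).
- white3: Centre of one off-white smooth glazed drying tablet: an upright squat cylinder 36 mm across, 24 mm tall, 40 g, standing loose on the basin floor, its centre 12 mm above that floor (slides easily, friction about 0.2).
- canister: Bystander: brass screw-top canister, 84 mm across, 130 mm tall; origin at the centre of its underside.
- ashtray: Bystander: white enamel ashtray, 110 mm across, 28 mm tall; origin at the centre of its underside.
- wedge: Bystander: steel wedge gauge lying flat, 120 x 30 mm, up to 25 mm tall, length along its x; origin at the centre of its underside.
- scriber: Bystander: scribing point with round cork handle, 160 mm long, 16 mm thick, lying along its x; origin at the centre of its underside.
- veeblock: Bystander: dark steel vee block, 70 x 75 mm, 50 mm tall; origin at the centre of its underside.
- rod: Whole rod: the same point and axes as the middle of its handle.
- basin: Whole basin: origin at the centre of its underside on the table, 6 mm below the floor's centre.
There are look-alikes about, which are no part of the job. What is shaped like the white2 but black is not meant. What is shaped like the red3 but yellow is not meant.

How it is judged (in metres and radians):
On the way, in this order (a step that is already met when the one before it is completed fails the run):
1. the rod's foot is down among the tablets, at the bottom of the basin (horizontal distance between rod_foot and basin_floor below 0.1 m and z of rod_foot in the frame of basin_floor below 0.018 m), for 0.2 s.
2. red and white are mixed: each tablet has one of the other colour within one tablet's width of gap ((horizontal distance between red1 and white1 below 0.076 m or horizontal distance between red1 and white2 below 0.076 m or horizontal distance between red1 and white3 below 0.076 m) and (horizontal distance between red2 and white1 below 0.076 m or horizontal distance between red2 and white2 below 0.076 m or horizontal distance between red2 and white3 below 0.076 m) and (horizontal distance between red3 and white1 below 0.076 m or horizontal distance between red3 and white2 below 0.076 m or horizontal distance between red3 and white3 below 0.076 m) and (horizontal distance between white1 and red1 below 0.076 m or horizontal distance between white1 and red2 below 0.076 m or horizontal distance between white1 and red3 below 0.076 m) and (horizontal distance between white2 and red1 below 0.076 m or horizontal distance between white2 and red2 below 0.076 m or horizontal distance between white2 and red3 below 0.076 m) and (horizontal distance between white3 and red1 below 0.076 m or horizontal distance between white3 and red2 below 0.076 m or horizontal distance between white3 and red3 below 0.076 m) and horizontal distance between each of red1, red2, red3, white1, white2, white3 and basin_floor below 0.1 m and z of each of red1, red2, red3, white1, white2, white3 in the frame of basin_floor below 0.045 m), for 0.2 s.
At the end, for the whole second after the job is handed in: All tablets are in the basin, still, each with one of the other colour within 76 mm, centre to centre (about one tablet's width of gap); the rod lies released and still in its rest, mid-handle within 25 mm of the seat point, aligned within 0.15 rad, foot to the rest's +x (all of step 2 and distance between rod_grip and rest_seat below 0.025 m and angle between the x axis of rod_grip and the x axis of rest_seat, either way round below 0.15 rad and x of rod_foot in the frame of rest_seat above 0.1 m and linear speed of each of rod, red1, red2, red3, white1, white2, white3 below 0.02 m/s); the robot touches nothing.
It fails at once if a finger or the arm touches a tablet (contact force between any of the fingers, the arm and red1 above 0.5 N or contact force between any of the fingers, the arm and red2 above 0.5 N or contact force between any of the fingers, the arm and red3 above 0.5 N or contact force between any of the fingers, the arm and white1 above 0.5 N or contact force between any of the fingers, the arm and white2 above 0.5 N or contact force between any of the fingers, the arm and white3 above 0.5 N).
It fails at once if the basin is pressed with more than 30 N (contact force between any of rod, the fingers, the arm and basin above 30 N).
It fails at once if a bystander is moved by more than 15 mm (distance of any of canister, ashtray, wedge, scriber, veeblock from where it was at the start of the episode above 0.015 m).
It also fails if it takes over 72 s, if anything falls off the work surface, if the arm or the gripper's body presses on something with over 40 N, if the wrist force passes 120 N, or if a joint passes its speed limit or range.

## Working session

There is one attempt and no reset: what is moved stays moved. The work goes in short steps, Python scripts to look and compute and a shell command to move; the robot and the scene stay as the last step left them, time stands still between calls to the robot, and variables do not carry over. Pictures are saved under pics/ and viewed, at most 12 in all, crops included, and the job is handed in when it is done.

```bash
mkdir -p pics
python3 - <<'E'
from station import sensors, eyes, job, bot
import cv2,numpy as np
print(sensors.get_state()); print(bot.tips_ahead)
for c in("scene","top"):
    im=eyes.get_image(c); cv2.imwrite(f"pics/{c}0.png",im[:,:,::-1]); print(c,eyes.calibration(c))
    for t in ["basin_floor","rod_grip","rod_foot","rest_seat","red1","white1","basin","rod","canister","ashtray","wedge","scriber","veeblock"]:
        print(t,[(np.round(d["xyz"]).tolist(),round(d["score"],2)) for d in eyes.search_frame(c,t)])
E
```

```text
{'time_s': 0.0, 'joint_positions': array([ 1.19831943e+00,  3.09007719e-01,  1.63517785e+00,  2.85630950e-05,
        1.19967784e+00, -6.96869910e-02]), 'qd': array([ 5.59686498e-05,  1.14226839e-03, -1.38620841e-03,  2.34104060e-04,
        1.61940742e-03,  4.94654026e-04]), 'joint_torque': array([ 1.39470863e-03, -4.15234923e+01, -2.76671433e+01,  9.66987727e-06,
        1.00479566e-02, -1.78952916e-06]), 'tool_pos': array([186.09482215, 595.84503793, 247.04947105]), 'tcp_rot': array([ 1.50822314e-01,  9.88560236e-01, -1.10482779e-03, -2.61951669e-04]), 'force': array([0.16839103, 0.27727141, 0.69802754]), 'torque': array([-0.03074977,  0.00589577, -0.00215142]), 'grasp_force': 0.0, 'finger_gap': 1.0026004832338478}
17.0
scene {'fx': 369.87450284831607, 'fy': 369.87450284831607, 'cx': 258.38749207293085, 'cy': 186.32674187214133, 'rvec': array([ 1.93527271,  1.72903206, -0.60476281]), 'tvec': array([ -71.5901848 , -405.75580377, 1378.70046049])}
basin_floor [([528.0, 118.0, 8.0], 0.66)]
rod_grip [([536.0, -181.0, 61.0], 0.69), ([770.0, 202.0, 42.0], 0.32)]
rod_foot [([536.0, -182.0
[... 787 characters left out ...]
69.48729311])}
basin_floor [([536.0, 115.0, 6.0], 0.64)]
rod_grip [([517.0, -183.0, 65.0], 0.75)]
rod_foot [([512.0, -178.0, 60.0], 0.65)]
rest_seat [([521.0, -170.0, 10.0], 0.58)]
red1 [([521.0, 54.0, 32.0], 0.55), ([512.0, -82.0, 24.0], 0.52), ([487.0, 81.0, 27.0], 0.42)]
white1 [([550.0, 167.0, 31.0], 0.67), ([595.0, 106.0, 31.0], 0.63), ([581.0, 142.0, 27.0], 0.56), ([591.0, 311.0, 22.0], 0.51)]
basin [([537.0, 120.0, 7.0], 0.64)]
rod [([512.0, -179.0, 65.0], 0.65)]
canister [([457.0, 415.0, 130.0], 0.74), ([473.0, 120.0, 34.0], 0.43)]
ashtray [([754.0, -9.0, 8.0], 0.98)]
wedge [([672.0, -379.0, 18.0], 0.78)]
scriber [([512.0, -454.0, 14.0], 0.57)]
veeblock [([755.0, 204.0, 47.0], 0.64)]
```

View pics/top0.png

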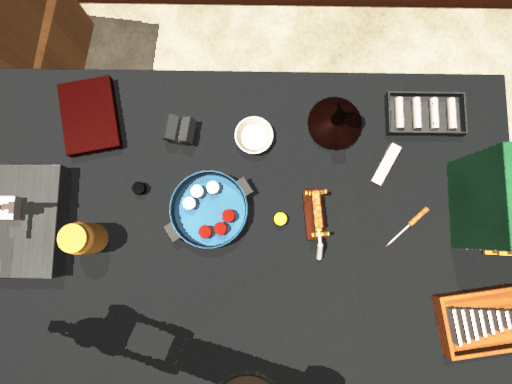

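View pics/scene0.png

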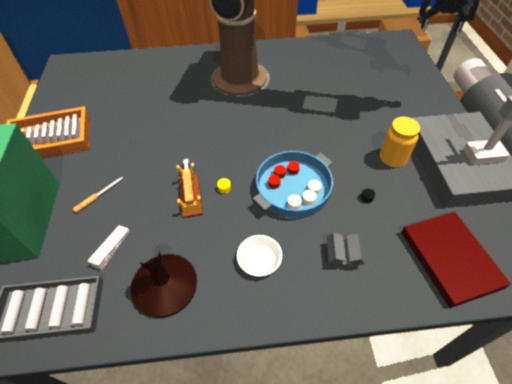

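The top view shows the basin at about (208,209). The whites are at (190,203), (197,191) and (213,187), and the reds at (205,232), (221,229) and (229,216). The rod is in its rest at about (317,212) with its foot at (320,255). The yellow (280,219) and black (139,188) decoys are outside the basin. The scene view agrees.

```bash
cat > h.py <<'E'
from station import sensors, eyes, job, bot
import cv2,numpy as np
from scipy.spatial.transform import Rotation as R
def cam(c):
    k=eyes.calibration(c); return np.array([[k["fx"],0,k["cx"]],[0,k["fy"],k["cy"]],[0,0,1]]),R.from_rotvec(k["rvec"]).as_matrix(),np.array(k["tvec"])
def px2w(c,uv,z):
    K,M,t=cam(c); uv=np.atleast_2d(uv).astype(float); d=np.c_[uv,np.ones(len(uv))]@np.linalg.inv(K).T@M; o=-M.T@t
    return o+d*((z-o[2])/d[:,2])[:,None]
def w2px(c,P):
    K,M,t=cam(c); q=(np.atleast_2d(P)@M.T+t)@K.T; return q[:,:2]/q[:,2:]
def blobs(c,z=30,R_=100,ctr=None):
    "red/white tablet tops inside basin -> world centres"
    im=eyes.get_image(c); return im
E
python3 - <<'E'
from h import *
T=cv2.imread("pics/top0.png");S=cv2.imread("pics/scene0.png")
for c in("top","scene"): K,M,t=cam(c);print(c,-M.T@t)
for z,n in((61,"handle"),):
    for c in ("top","scene"):
        for t in("rod_grip","rod","rest_seat","basin"):
            eyes.get_image(c)
            for d in eyes.cut_out(c,t)[:1]:
                m=d["region"].astype(np.uint8);(cx,cy),(w,h),a=cv2.minAreaRect(cv2.findNonZero(m));ys,xs=np.nonzero(m)
                print(c,t,d["score"].__round__(2),m.sum(),(xs.min(),xs.max(),ys.min(),ys.max()),cv2.boxPoints(((cx,cy),(w,h),a)).round(1).tolist())
a=cv2.resize(T[175:275,275:365],None,fx=4.4,fy=4.4,interpolation=cv2.INTER_CUBIC)
b=cv2.resize(S[145:230,160:225],None,fx=5.2,fy=5.2,interpolation=cv2.INTER_CUBIC)
H=max(a.shape[0],b.shape[0]);o=np.zeros((H,a.shape[1]+b.shape[1],3),np.uint8);o[:a.shape[0],:a.shape[1]]=a;o[:b.shape[0],a.shape[1]:]=b
cv2.imwrite("pics/rod.png",o);print(a.shape,b.shape)
E
```

```text
top [ 460.40562684   -3.01207208 1035.02602896]
scene [1166.31499885  -42.92326796  841.69163185]
top rod_grip 0.73 512 (np.int64(310), np.int64(322), np.int64(191), np.int64(259)) [[309.70001220703125, 191.1999969482422], [319.29998779296875, 190.3000030517578], [325.5, 258.5], [315.8999938964844, 259.3999938964844]]
top rod 0.69 516 (np.int64(310), np.int64(322), np.int64(191), np.int64(259)) [[309.6000061035156, 191.39999389648438], [319.5, 190.5], [326.1000061035156, 258.3999938964844], [316.1000061035156, 259.3999938964844]]
top rest_seat 0.66 454 (np.int64(310), np.int64(322), np.int64(191), np.int64(258)) [[309.6000061035156, 191.3000030517578], [318.3999938964844, 190.5], [325.1000061035156, 257.3999938964844], [316.29998779296875, 258.29998779296875]]
top basin 0.9 4164 (np.int64(164), np.int64(251), np.int64(171), np.int64(248)) [[161.10000610351562, 238.8000030517578], [178.5, 162.3000030517578], [253.8000030517578, 179.5], [236.5, 256.0]]
scene rod_grip 0.61 345 (np.int64(183), np.int64(193), np.int64(159), np.int64(204)) [[180.60000610351562, 159.39999389648438], [189.5, 158.60000610351562], [194.0, 203.8000030517578], [185.1999969482422, 204.6999969482422]]
scene rod 0.8 325 (np.int64(183), np.int64(193), np.int64(160), np.int64(204)) [[180.5, 160.5], [189.1999969482422, 159.5], [194.10000610351562, 203.8000030517578], [185.39999389648438, 204.6999969482422]]
scene rest_seat 0.74 703 (np.int64(177), np.int64(202), np.int64(164), np.int64(217)) [[175.39999389648438, 165.10000610351562], [198.6999969482422, 163.39999389648438], [202.5, 215.89999389648438], [179.10000610351562, 217.60000610351562]]
scene basin 0.77 3574 (np.int64(253), np.int64(333), np.int64(151), np.int64(218)) [[251.5, 214.6999969482422], [257.1000061035156, 147.60000610351562], [335.6000061035156, 154.10000610351562], [330.0, 221.1999969482422]]
(440, 396, 3) (442, 338, 3)
```

View pics/rod.png

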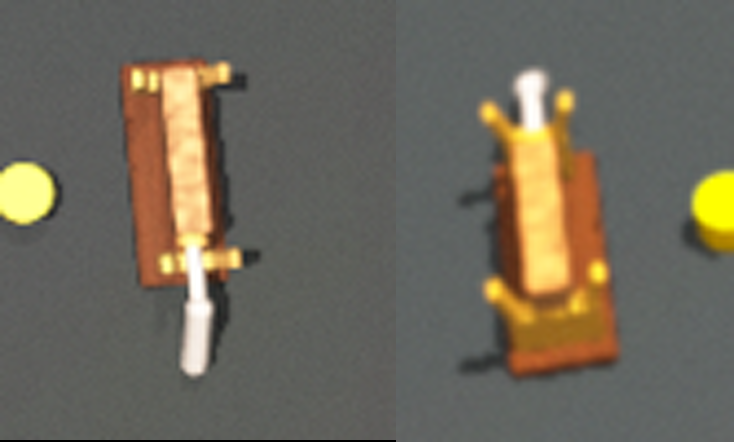

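The crops show the rod resting level. In the top crop the handle runs from (181,68) to (194,238), the foot tip is at (193,375), and the fork prong tips are at (137,78)/(224,72) and (166,263)/(236,258). In the scene crop the handle's near end is at (546,285) and its far end at (535,140).

```bash
cat >> h.py <<'E'
from scipy.optimize import least_squares, linear_sum_assignment
E
python3 - <<'E'
from h import *
u=lambda x,y:((x+.5)/4.4-.5+275,(y+.5)/4.4-.5+175)
v=lambda x,y:((x-396+.5)/5.2-.5+160,(y+.5)/5.2-.5+145)
obs=dict(
 rod=[("top",(-50,61),u(181,68)),("top",(50,61),u(195,238)),("top",(137,16),u(193,376)),("scene",(-50,61),v(546,287)),("scene",(50,61),v(535,138))],
 rest=[("top",(-44,68),u(180.5,75)),("top",(68,68),u(201,261)),("scene",(-44,68),v(545,280)),("scene",(68,68),v(526.5,107))])
for k,o in obs.items():
  for sel in("top","scene","both"):
    oo=[q for q in o if sel in(q[0],"both")]
    def f(p):
        return np.concatenate([w2px(c,[p[0]+a*np.cos(p[2]),p[1]+a*np.sin(p[2]),z])[0]-uv for c,(a,z),uv in oo])
    s=least_squares(f,[520,-175,3.1]);print(k,sel,s.x.round(3),s.fun.round(1))
# basin: rim ellipse + tablets, both cams
for c in("top","scene"):
    im=eyes.get_image(c);b=cv2.cvtColor(im,cv2.COLOR_RGB2HSV)
    m=cv2.inRange(b,(95,110,40),(115,255,255));print(c,m.sum()//255)
    n,l,st,ce=cv2.connectedComponentsWithStats(m);i=1+st[1:,4].argmax();h=cv2.convexHull(cv2.findNonZero((l==i).astype(np.uint8)))
    P=px2w(c,h[:,0],45)[:,:2];q=cv2.minEnclosingCircle(P.astype(np.float32));print("rim",q)
    win=np.zeros(m.shape,np.uint8);cv2.fillPoly(win,[h],1)
    for nm,mm in(("red",(cv2.inRange(b,(0,130,90),(10,255,255))|cv2.inRange(b,(170,130,90),(180,255,255)))),("white",cv2.inRange(b,(0,0,150),(180,70,255)))):
        n,l,st,ce=cv2.connectedComponentsWithStats(mm*win)
        print(nm,[(st[i,4],ce[i].round(1).tolist(),px2w(c,ce[i],30)[0,:2].round().tolist()) for i in range(1,n) if st[i,4]>15])
E
```

```text
rod top [ 537.129 -180.468    3.215] [ 0.   0.3 -0.  -0.7  0.   0.4]
rod scene [ 538.328 -177.248    3.208] [ 0.   0.1 -0.  -0.1]
rod both [ 537.375 -179.067    3.22 ] [-0.6  0.3 -0.5 -0.8 -0.2  0.2 -0.4 -0.1 -0.9 -0.3]
rest top [ 539.191 -179.554    3.241] [-0.  -0.1  0.   0.1]
rest scene [ 542.914 -177.567    3.232] [-0.1 -0.6  0.1  0.7]
rest both [ 540.497 -178.689    3.237] [-0.3 -0.6 -0.4 -0.4 -0.4 -1.3 -0.4  0.1]
top 7
rim ((635.77294921875, 123.2677001953125), 1.3616749048233032)
red []
white []
scene 9203
rim ((-413.42779541015625, -722.84375), 394.7515563964844)
red []
white []
```

```bash
cat >> h.py <<'E'
def basin(c,shot=True,ctr=None):
    im=eyes.get_image(c);b=cv2.cvtColor(im,cv2.COLOR_RGB2HSV);i16=im.astype(int)
    yy,xx=np.mgrid[0:384,0:512];W=px2w(c,np.c_[xx.ravel(),yy.ravel()],30).reshape(384,512,3)
    c0=(532,117) if ctr is None else ctr
    roi=(np.hypot(W[...,0]-c0[0],W[...,1]-c0[1])<(150 if ctr is None else 104)).astype(np.uint8)
    r,g,bl=i16[...,0],i16[...,1],i16[...,2]
    blue=((bl>r+30)&(bl>60)).astype(np.uint8)*roi
    red=((r>g+60)&(r>bl+60)).astype(np.uint8)*roi
    wh=((r>165)&(g>165)&(abs(r-bl)<40)).astype(np.uint8)*roi
    return im,blue,red,wh
def comps(c,m,z=30,mn=15):
    n,l,st,ce=cv2.connectedComponentsWithStats(m)
    return [(int(st[i,4]),px2w(c,ce[i],z)[0,:2].round().tolist()) for i in range(1,n) if st[i,4]>=mn]
E
python3 - <<'E'
from h import *
for c in("top","scene"):
    im,bl,rd,wh=basin(c)
    n,l,st,ce=cv2.connectedComponentsWithStats(bl);i=1+st[1:,4].argmax();h=cv2.convexHull(cv2.findNonZero((l==i).astype(np.uint8)))[:,0]
    P=px2w(c,h,45)[:,:2]
    s=least_squares(lambda p:np.hypot(P[:,0]-p[0],P[:,1]-p[1])-p[2],[532,117,106],loss="soft_l1",f_scale=2)
    print(c,bl.sum(),s.x.round(1),abs(s.fun).max().round(1));print("R",comps(c,rd));print("W",comps(c,wh))
E
```

```text
top 3835 [536.4 110.9 106. ] 0.7
R [(129, [519.0, 57.0]), (136, [484.0, 79.0]), (134, [475.0, 119.0])]
W [(147, [597.0, 103.0]), (303, [569.0, 156.0])]
scene 3146 [544.1 111.9 112.4] 9.9
R [(121, [482.0, 121.0]), (246, [510.0, 69.0])]
W [(281, [573.0, 158.0]), (148, [601.0, 105.0])]
```

```bash
cat >> h.py <<'E'
def go(P,yaw,tilt=0.):
    "rows numbers (total, scaled) from measured pose: shift in current tool axes, then turn"
    s=sensors.get_state();A=R.from_quat(s["tcp_rot"])
    h=np.array([np.cos(yaw),np.sin(yaw),0]);z=np.array([0,0,-1.]);B=R.from_matrix(np.c_[h,np.cross(z,h),z])*R.from_rotvec([0,-tilt,0])
    d=np.array(P)-s["tool_pos"]
    print("t",round(s["time_s"],2),"tcp",s["tool_pos"].round(1),"dist",np.linalg.norm(d).round(1),"shift",(A.inv().apply(d)/750).round(4),"turn",((A.inv()*B).as_rotvec()/np.pi).round(4),"gap",s["finger_gap"].round(3),"F",np.round(s["force"],1),s["grasp_force"])
def foot(yaw=3.225):
    s=sensors.get_state();A=R.from_quat(s["tcp_rot"]);return s["tool_pos"]+A.apply([129,0,34-2])
E
python3 -c "
from h import *
go([538,-179,170],3.225)"
```

```text
Traceback (most recent call last):
  File "h.py", line 33, in go
    print("t",round(s["time_s"],2),"tcp",s["tool_pos"].round(1),"dist",np.linalg.norm(d).round(1),"shift",(A.inv().apply(d)/750).round(4),"turn",((A.inv()*B).as_rotvec()/np.pi).round(4),"gap",s["finger_gap"].round(3),"F",np.round(s["force"],1),s["grasp_force"])
                                                                                                                                                                                                ^^^^^^^^^^^^^^^^^^^^^
AttributeError: 'float' object has no attribute 'round'
```

```bash
sed -i 's/s\["finger_gap"\].round(3)/round(s["finger_gap"],3)/' h.py
python3 -c "
from h import *
go([538,-179,170],3.225)"
```

```text
t 2.4 tcp [186.4 596.5 248.3] dist 855.1 shift [-0.7558 -0.8472  0.1044] turn [-0.     -0.     -0.1229] gap 1.0 F [-0.9  0.6  0.1] 0.0
```

```bash
python3 -m pendant '-.03 -.034 .004 0 0 0 85; -.03 -.034 .004 0 0 0 85; -.03 -.034 .004 0 0 0 85; -.03 -.034 .004 0 0 0 85; -.03 -.034 .004 0 0 0 85; -.03 -.034 .004 0 0 0 85; -.03 -.034 .004 0 0 0 85; -.03 -.034 .004 0 0 0 85; -.03 -.034 .004 0 0 0 85; -.03 -.034 .004 0 0 0 85' >/dev/null
python3 -m pendant '-.03 -.034 .004 0 0 0 85; -.03 -.034 .004 0 0 0 85; -.03 -.034 .004 0 0 0 85; -.03 -.034 .004 0 0 0 85; -.03 -.034 .004 0 0 0 85; -.03 -.034 .004 0 0 0 85; -.03 -.034 .004 0 0 0 85; -.03 -.034 .004 0 0 0 85; -.03 -.034 .004 0 0 0 85; -.03 -.034 .004 0 0 0 85' >/dev/null
python3 -m pendant '-.03 -.034 .004 0 0 0 85; -.03 -.034 .004 0 0 0 85; -.03 -.034 .004 0 0 0 85; -.03 -.034 .004 0 0 0 85; -.006 0 .004 0 0 0 85; 0 0 0 0 0 -.031 85; 0 0 0 0 0 -.031 85; 0 0 0 0 0 -.031 85; 0 0 0 0 0 -.03 85; 0 0 0 0 0 0 85'
python3 -c "
from h import *
go([538,-179,48],3.225)"
```

```text
time_s: 4.9
tool_pos: [523.5, -149.5, 173.2]
tcp_rot: [-0.043, 0.999, 0.0, -0.0]
force: [0.3, 0.3, 0.7]
finger_gap: 0.998
grasp_force: 0.0
t 4.9 tcp [ 523.5 -149.5  173.2] dist 129.5 shift [-0.0159 -0.0408  0.167 ] turn [ 0.0001 -0.0001  0.0006] gap 0.998 F [0.3 0.3 0.7] 0.0
```

```bash
python3 -m pendant '-.008 -.0204 0 0 0 0 85; -.008 -.0204 0 0 0 0 85; 0 0 .022 0 0 0 85; 0 0 .022 0 0 0 85; 0 0 .022 0 0 0 85; 0 0 .022 0 0 0 85; 0 0 .022 0 0 0 85; 0 0 .02 0 0 0 85; 0 0 0 0 0 0 85'
python3 - <<'E'
from h import *
go([538,-179,48],3.225)
im=eyes.get_image("scene")[130:240,140:260];cv2.imwrite("pics/pre.png",cv2.resize(im[:,:,::-1],None,fx=5,fy=5,interpolation=cv2.INTER_CUBIC))
E
```

```text
time_s: 5.65
tool_pos: [535.4, -177.9, 72.6]
tcp_rot: [-0.041, 0.999, 0.001, -0.003]
force: [-0.2, 0.4, -0.0]
finger_gap: 0.992
grasp_force: 0.0
t 5.65 tcp [ 535.4 -177.9   72.6] dist 24.7 shift [-0.0035 -0.0018  0.0327] turn [ 0.001  -0.0019 -0.0006] gap 0.992 F [-0.2  0.4 -0. ] 0.0
```

View pics/pre.png

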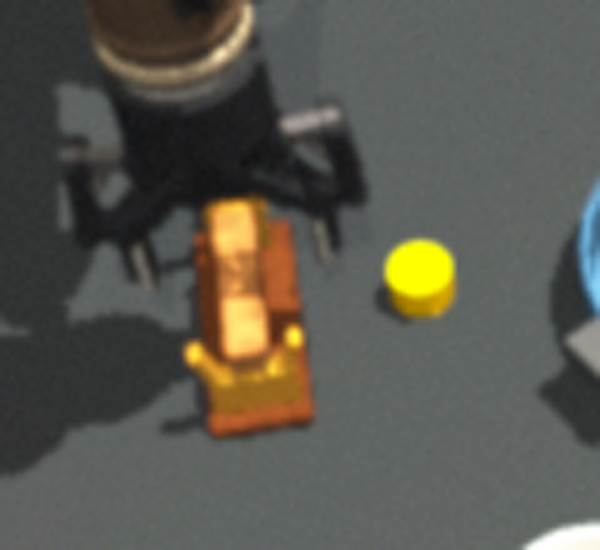

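The open fingers at (145,275) and (325,245) straddle the handle at (238,260), so I'll go down and grip.

```bash
python3 -m pendant '-.003 -.001 .012 0 0 0 85; 0 0 .012 0 0 0 85; 0 0 .004 0 0 0 85; 0 0 0 0 0 0 85'
python3 -c "
from h import *
go([538,-179,48],3.225)"
```

```text
time_s: 6.03
tool_pos: [539.9, -179.7, 54.0]
tcp_rot: [-0.042, 0.999, 0.0, -0.001]
force: [0.1, 0.5, 0.6]
finger_gap: 0.997
grasp_force: 0.0
t 6.03 tcp [ 539.9 -179.7   54. ] dist 6.3 shift [0.0024 0.0011 0.008 ] turn [ 0.0002 -0.0004 -0.    ] gap 0.997 F [0.1 0.5 0.6] 0.0
```

```bash
python3 -m pendant '0 .001 .006 0 0 0 85; 0 0 0 0 0 0 85; 0 0 0 0 0 0 18; 0 0 0 0 0 0 18; 0 0 0 0 0 0 18; 0 0 0 0 0 0 18; 0 0 0 0 0 0 18; 0 0 0 0 0 0 18; 0 0 0 0 0 0 18; 0 0 0 0 0 0 18'
python3 -m pendant '0 0 0 0 0 0 10; 0 0 0 0 0 0 10; 0 0 0 0 0 0 10'
python3 -c "
from h import *
go([538,-179,48],3.225)"
```

```text
time_s: 6.87
tool_pos: [540.7, -179.4, 50.7]
tcp_rot: [-0.042, 0.999, -0.0, 0.0]
force: [-0.8, -0.8, 1.8]
finger_gap: 0.244
grasp_force: 58.9
time_s: 7.12
tool_pos: [540.7, -179.4, 50.6]
tcp_rot: [-0.042, 0.999, -0.0, 0.0]
force: [-0.3, 0.3, 4.3]
finger_gap: 0.246
grasp_force: 59.1
t 7.12 tcp [ 540.7 -179.4   50.6] dist 3.8 shift [0.0035 0.0008 0.0035] turn [-0.0001  0.0002  0.    ] gap 0.246 F [-0.3  0.3  4.3] 59.063528180122375
```

```bash
sed -i 's/\[129,0,34-2\]/[131,0,34]/' h.py
python3 -m pendant '0 0 -.006 0 0 0 10; 0 0 -.014 0 0 0 10; 0 0 -.02 0 0 0 10; 0 0 -.025 0 0 0 10; 0 0 -.025 0 0 0 10; 0 0 -.03 0 0 0 10; 0 0 -.03 0 0 0 10; 0 0 -.03 0 0 0 10; 0 0 -.03 0 0 0 10; 0 0 -.02 0 0 0 10' >/dev/null
python3 -m pendant '0 0 0 0 -.031 0 10; 0 0 0 0 -.031 0 10; 0 0 0 0 -.031 0 10; 0 0 0 0 -.031 0 10; 0 0 0 0 -.032 0 10; 0 0 0 0 -.031 0 10; 0 0 0 0 -.031 0 10; 0 0 0 0 -.032 0 10; 0 0 0 0 0 0 10; 0 0 0 0 0 0 10'
python3 -c "
from h import *
go([674,166,210],3.225,np.pi/4);print(foot())"
```

```text
time_s: 8.78
tool_pos: [545.8, -168.4, 240.7]
tcp_rot: [-0.033, 0.934, 0.013, 0.355]
force: [0.3, -0.6, -1.9]
finger_gap: 0.246
grasp_force: 59.0
t 8.78 tcp [ 545.8 -168.4  240.7] dist 359.4 shift [-0.1239  0.4326  0.1649] turn [-0.0027 -0.0189 -0.0029] gap 0.246 F [ 0.3 -0.6 -1.9] 59.027268290519714
[ 470.62651024 -173.7016504   128.26843919]
```

```bash
python3 -m pendant '-.008 .028 .01 0 0 0 10; -.008 .028 .01 0 0 0 10; -.008 .028 .01 0 0 0 10; -.008 .028 .01 0 0 0 10; -.008 .028 .01 0 0 0 10; -.008 .028 .01 0 0 0 10; -.008 .028 .01 0 0 0 10; -.008 .028 .01 0 0 0 10; -.008 .028 .01 0 0 0 10; -.008 .028 .01 0 0 0 10' >/dev/null
python3 -m pendant '-.008 .028 .01 0 0 0 10; -.008 .028 .01 0 0 0 10; -.008 .028 .01 0 0 0 10; -.008 .028 .01 0 0 0 10; -.008 .028 .01 0 0 0 10; -.002 .01 .006 0 0 0 10; 0 0 0 0 -.009 0 10; 0 0 0 0 -.009 0 10; 0 0 0 0 0 0 10; 0 0 0 0 0 0 10'
python3 -c "
from h import *
go([674,166,210],3.225,np.pi/4);print(foot(),sensors.get_state()['joint_positions'])"
```

```text
time_s: 10.45
tool_pos: [669.1, 160.8, 214.1]
tcp_rot: [-0.033, 0.924, 0.013, 0.381]
force: [0.3, -0.2, -1.3]
finger_gap: 0.246
grasp_force: 59.2
t 10.45 tcp [669.1 160.8 214.1] dist 8.2 shift [-0.0012  0.0064  0.0088] turn [-0.003  -0.0013 -0.0029] gap 0.246 F [ 0.3 -0.2 -1.3] 59.23547923564911
[600.19940572 155.93526133  97.65535635] [ 0.21789608  0.19406741  2.05800507 -0.74347234  0.15375866 -0.72825138]
```

```bash
cat >> h.py <<'E'
C=np.array([537.,111.])
YW=3.79;TL=np.pi/4
def tcp_for(fx,fy,fz,yaw=YW,tilt=TL):
    h=np.array([np.cos(yaw),np.sin(yaw),0]);z=np.array([0,0,-1.]);B=R.from_matrix(np.c_[h,np.cross(z,h),z])*R.from_rotvec([0,-tilt,0])
    return np.array([C[0]+fx,C[1]+fy,fz])-B.apply([131,0,34])
def rep(): s=sensors.get_state();print("foot rel",(foot()-[*C,0]).round(1),"q",s["joint_positions"].round(2),"F",np.round(s["force"],1))
E
python3 -m pendant '0 0 0 0 .032 0 10; 0 0 0 0 .032 0 10; 0 0 0 0 .032 0 10; 0 0 0 0 .032 0 10; 0 0 0 0 .032 0 10; 0 0 0 0 .032 0 10; 0 0 0 0 .032 0 10; 0 0 0 0 .026 0 10; 0 0 0 0 0 -.03 10; 0 0 0 0 0 -.03 10' > /dev/null
python3 -m pendant '0 0 0 0 0 -.03 10; 0 0 0 0 0 -.03 10; 0 0 0 0 0 -.03 10; 0 0 0 0 0 -.03 10; 0 0 0 0 -.03 0 10; 0 0 0 0 -.03 0 10; 0 0 0 0 -.03 0 10; 0 0 0 0 -.03 0 10; 0 0 0 0 -.03 0 10; 0 0 0 0 -.03 0 10' 
python3 -m pendant '0 0 0 0 -.03 0 10; 0 0 0 0 -.03 0 10; 0 0 0 0 0 0 10; 0 0 0 0 0 0 10'
python3 -c "
from h import *
go(tcp_for(72,48,95),YW,TL);rep()"
```

```text
time_s: 12.12
tool_pos: [672.0, 154.9, 216.5]
tcp_rot: [-0.299, 0.902, 0.067, 0.304]
force: [0.6, 1.5, -1.7]
finger_gap: 0.247
grasp_force: 59.2
time_s: 12.45
tool_pos: [674.6, 164.9, 230.6]
tcp_rot: [-0.29, 0.884, 0.085, 0.357]
force: [-0.4, -0.6, -1.9]
finger_gap: 0.246
grasp_force: 59.3
t 12.45 tcp [674.6 164.9 230.6] dist 41.7 shift [0.0042 0.0484 0.0269] turn [-0.0214 -0.012   0.0039] gap 0.246 F [-0.4 -0.6 -1.9] 59.26538050174713
foot rel [ 81.6   6.9 116.7] q [ 0.03  0.2   1.99  0.94  0.43 -2.94] F [-0.4 -0.6 -1.9]
```

```bash
sed -i 's/^YW=.*/YW=3.6;TL=0.7/' h.py
python3 -c "
from h import *
go(tcp_for(70,47,95),YW,TL);rep()"
```

```text
t 12.45 tcp [674.6 164.9 230.6] dist 37.6 shift [0.0041 0.0301 0.0398] turn [0.0186 0.0169 0.0483] gap 0.246 F [-0.4 -0.6 -1.9] 59.26538050174713
foot rel [ 81.6   6.9 116.7] q [ 0.03  0.2   1.99  0.94  0.43 -2.94] F [-0.4 -0.6 -1.9]
```

```bash
python3 -m pendant '0 0 0 .006 .0056 .016 10; 0 0 0 .006 .0056 .016 10; 0 0 0 .006 .0056 .016 10; 0 0 0 0 0 0 10; 0 0 0 0 0 0 10'
python3 -c "
from h import *
go(tcp_for(70,47,95),YW,TL);rep()"
```

```text
time_s: 12.87
tool_pos: [674.7, 165.8, 230.5]
tcp_rot: [-0.217, 0.914, 0.078, 0.334]
force: [1.1, 0.4, -1.9]
finger_gap: 0.248
grasp_force: 59.3
t 12.87 tcp [674.7 165.8 230.5] dist 36.8 shift [0.0069 0.0306 0.0378] turn [0.001  0.     0.0018] gap 0.248 F [ 1.1  0.4 -1.9] 59.25213038921356
foot rel [ 67.8  19.6 120.1] q [ 0.07  0.19  1.98  0.69  0.39 -2.53] F [ 1.1  0.4 -1.9]
```

```bash
python3 -m pendant '.0023 .01 .0126 0 0 0 10; .0023 .01 .0126 0 0 0 10; .0023 .01 .0126 0 0 0 10; 0 0 0 0 0 0 10; 0 0 0 0 0 0 10'
python3 - <<'E'
from h import *
go(tcp_for(70,47,95),YW,TL);rep()
a=[]
for c in("top","scene"):
    im=eyes.get_image(c);f=w2px(c,foot())[0];print(c,f);b=w2px(c,[*C,30])[0].round().astype(int)
    k=im[b[1]-48:b[1]+48,b[0]-48:b[0]+48];a.append(cv2.resize(k[:,:,::-1],(390,390),interpolation=cv2.INTER_CUBIC));print(b)
cv2.imwrite("pics/entry.png",np.hstack(a))
E
```

```text
time_s: 13.28
tool_pos: [675.3, 192.6, 202.1]
tcp_rot: [-0.214, 0.915, 0.079, 0.331]
force: [0.0, -0.3, -1.2]
finger_gap: 0.248
grasp_force: 59.1
t 13.28 tcp [675.3 192.6 202.1] dist 3.8 shift [-0.0046 -0.0011 -0.0018] turn [ 0.0014 -0.0015 -0.0001] gap 0.248 F [ 0.  -0.3 -1.2] 59.12896156311035
foot rel [67.5 46.9 92.1] q [ 0.12  0.24  1.98  0.72  0.33 -2.53] F [ 0.  -0.3 -1.2]
top [188.61965701 180.16672697]
[209 209]
scene [316.66082803 185.67743755]
[293 182]
```

View pics/entry.png

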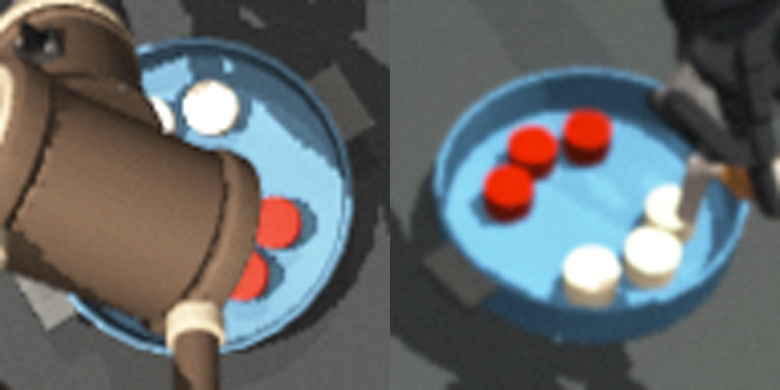

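```bash
cat >> h.py <<'E'
from scipy.optimize import minimize
th=np.linspace(0,2*np.pi,40)
def sil(c,xy,r,z0,z1,m,S=4):
    P=np.concatenate([np.c_[xy[0]+r*np.cos(th),xy[1]+r*np.sin(th),th*0+z] for z in(z0,z1)])
    cv2.fillConvexPoly(m,cv2.convexHull(((w2px(c,P)+.5)*S*16-8).round().astype(np.int32)),1,shift=4)
def fit(c,mask,xys,r,z0,z1,S=4):
    big=cv2.resize(mask,None,fx=S,fy=S,interpolation=cv2.INTER_NEAREST)
    def cost(p):
        m=np.zeros(big.shape,np.uint8)
        for q in p.reshape(-1,2): sil(c,q,r,z0,z1,m,S)
        return (m!=big).sum()/S/S
    p0=np.ravel(xys).astype(float);sx=np.vstack([p0]+[p0+6*e for e in np.eye(len(p0))])
    s=minimize(cost,p0,method="Nelder-Mead",options=dict(initial_simplex=sx,xatol=.2,fatol=.2,maxiter=900))
    return s.x.reshape(-1,2).round(1).tolist(),round(s.fun,1),int(mask.sum())
def masks(c,im,ctr=(538,112),rad=104):
    yy,xx=np.mgrid[0:384,0:512];W=px2w(c,np.c_[xx.ravel(),yy.ravel()],20).reshape(384,512,3)
    roi=np.hypot(W[...,0]-ctr[0],W[...,1]-ctr[1])<rad
    r,g,b=[im[...,i].astype(int) for i in range(3)]
    red=(r>g+50)&(r>b+50)&(r>80)&roi; wh=(r>130)&(g>120)&(r-b>-10)&(b>85)&(abs(r-g)<40)&roi
    return red.astype(np.uint8),wh.astype(np.uint8)
E
python3 - <<'E'
from h import *
R0=[(519,57),(484,79),(475,119)];W0=[(597,103),(583,142),(550,168)]
for c in("top","scene"):
    im=cv2.imread(f"pics/{c}0.png")[:,:,::-1]
    r,g,b=[im[...,i].astype(int) for i in range(3)]
    yy,xx=np.mgrid[0:384,0:512];W=px2w(c,np.c_[xx.ravel(),yy.ravel()],30).reshape(384,512,3);roi=np.hypot(W[...,0]-538,W[...,1]-112)<150
    bl=((b>r+22)&(b>45)&roi).astype(np.uint8);n,l,st,_=cv2.connectedComponentsWithStats(bl);i=1+st[1:,4].argmax();f=np.zeros_like(bl);cv2.fillConvexPoly(f,cv2.convexHull(cv2.findNonZero((l==i).astype(np.uint8))),1)
    print(c,"basin",fit(c,f,[(538,112)],106,5,45))
    rd,wh=masks(c,im);print("R",fit(c,rd,R0,18,6,30));print("W",fit(c,wh,W0,18,6,30))
E
```

```text
top basin ([[536.5, 110.9]], np.float64(90.8), 4975)
R ([[519.6, 58.0], [484.9, 79.4], [475.7, 120.1]], np.float64(50.0), 404)
W ([[597.6, 102.9], [586.4, 146.6], [553.1, 167.5]], np.float64(54.9), 436)
scene basin ([[533.5, 114.8]], np.float64(136.2), 4265)
R ([[514.0, 61.2], [486.7, 80.2], [473.5, 123.6]], np.float64(77.7), 381)
W ([[596.4, 106.2], [583.9, 149.4], [553.4, 168.3]], np.float64(92.5), 507)
```

```bash
sed -i 's/^C=.*/C=np.array([535.5,112.5])/; s/^YW=.*/YW=3.6;TL=np.pi\/4/' h.py
python3 -c "
from h import *
go(tcp_for(-25,65,85),YW,TL);rep()"
```

```text
t 13.38 tcp [676.4 191.9 204. ] dist 105.6 shift [ 0.0904  0.0808 -0.0716] turn [ 0.0008 -0.0278 -0.0003] gap 0.243 F [ 0.1 -0.6 -1.5] 59.145991802215576
foot rel [70.4 44.8 93.7] q [ 0.12  0.24  1.98  0.72  0.33 -2.53] F [ 0.1 -0.6 -1.5]
```

```bash
python3 -m pendant '.0226 .02 -.018 0 0 0 10; .0226 .02 -.018 0 0 0 10; .0226 .02 -.018 0 0 0 10; .0226 .02 -.018 0 0 0 10; 0 0 0 0 -.0138 0 10; 0 0 0 0 -.0138 0 10; 0 0 0 0 0 0 10; 0 0 0 0 0 0 10'
python3 -c "
from h import *
go(tcp_for(-25,65,30),YW,TL);rep()"
```

```text
time_s: 14.05
tool_pos: [572.2, 207.9, 203.1]
tcp_rot: [-0.211, 0.904, 0.087, 0.362]
force: [0.3, -0.1, -0.8]
finger_gap: 0.246
grasp_force: 59.3
t 14.05 tcp [572.2 207.9 203.1] dist 56.4 shift [ 0.0521 -0.0003  0.0542] turn [ 0.0017 -0.0071 -0.0007] gap 0.246 F [ 0.3 -0.1 -0.8] 59.341914653778076
foot rel [-27.3  64.3  87.9] q [ 0.18  0.06  2.23  1.08  0.22 -2.84] F [ 0.3 -0.1 -0.8]
```

```bash
sed -i 's/^YW=.*/YW=3.45;TL=0.74/' h.py
python3 -c "
from h import *
go(tcp_for(45,-60,85),YW,TL);rep()"
```

```text
t 14.05 tcp [572.2 207.9 203.1] dist 154.6 shift [-0.0074 -0.2055  0.0141] turn [0.0343 0.0072 0.0342] gap 0.246 F [ 0.3 -0.1 -0.8] 59.341914653778076
foot rel [-27.3  64.3  87.9] q [ 0.18  0.06  2.23  1.08  0.22 -2.84] F [ 0.3 -0.1 -0.8]
```

```bash
python3 -m pendant '-.001 -.026 .0018 0 0 0 10; -.001 -.026 .0018 0 0 0 10; -.001 -.026 .0018 0 0 0 10; -.001 -.026 .0018 0 0 0 10; -.001 -.026 .0018 0 0 0 10; -.001 -.026 .0018 0 0 0 10; -.001 -.026 .0018 0 0 0 10; -.001 -.026 .0018 0 0 0 10'>/dev/null
python3 -m pendant '0 0 0 .0114 .0024 .0114 10; 0 0 0 .0114 .0024 .0114 10; 0 0 0 .0114 .0024 .0114 10; 0 0 0 0 0 0 10; 0 0 0 0 0 0 10'
python3 -c "
from h import *
go(tcp_for(45,-60,30),YW,TL);rep()"
```

```text
time_s: 15.13
tool_pos: [654.2, 80.4, 213.9]
tcp_rot: [-0.142, 0.927, 0.049, 0.344]
force: [-0.3, 0.7, -2.3]
finger_gap: 0.246
grasp_force: 59.6
t 15.13 tcp [654.2  80.4 213.9] dist 70.8 shift [ 0.0662 -0.0051  0.0671] turn [-0.0032 -0.0095 -0.0003] gap 0.246 F [-0.3  0.7 -2.3] 59.58564341068268
foot rel [ 45.2 -55.7 102.7] q [-0.04  0.15  2.08  0.76  0.32 -2.57] F [-0.3  0.7 -2.3]
```

```bash
python3 -m pendant '.0132 -.001 .0134 0 -.003 0 10; .0132 -.001 .0134 0 -.003 0 10; .0132 -.001 .0134 0 -.003 0 10; .0132 -.001 .0134 0 0 0 10; .0132 -.001 .0134 0 0 0 10; 0 0 0 0 0 0 10; 0 0 0 0 0 0 10'
python3 - <<'E'
from h import *
go(tcp_for(45,-60,18),YW,TL);rep()
a=[]
for c in("top","scene"):
    im=eyes.get_image(c);f=w2px(c,foot())[0];print(c,f);b=w2px(c,[*C,30])[0].round().astype(int);print(b)
    k=im[b[1]-48:b[1]+48,b[0]-48:b[0]+48];a.append(cv2.resize(k[:,:,::-1],(390,390),interpolation=cv2.INTER_CUBIC))
cv2.imwrite("pics/low.png",np.hstack(a))
E
```

```text
time_s: 15.72
tool_pos: [654.9, 79.8, 156.2]
tcp_rot: [-0.139, 0.927, 0.047, 0.345]
force: [-0.0, -0.2, -1.6]
finger_gap: 0.247
grasp_force: 59.5
t 15.72 tcp [654.9  79.8 156.2] dist 25.6 shift [ 0.027  -0.0044  0.0204] turn [-0.0053 -0.0095 -0.0017] gap 0.247 F [-0.  -0.2 -1.6] 59.53579545021057
foot rel [ 45.9 -55.9  45. ] q [-0.04  0.25  2.11  1.12  0.23 -2.94] F [-0.  -0.2 -1.6]
top [228.56041159 191.99009758]
[208 209]
scene [275.80884989 193.07052394]
[293 181]
```

View pics/low.png

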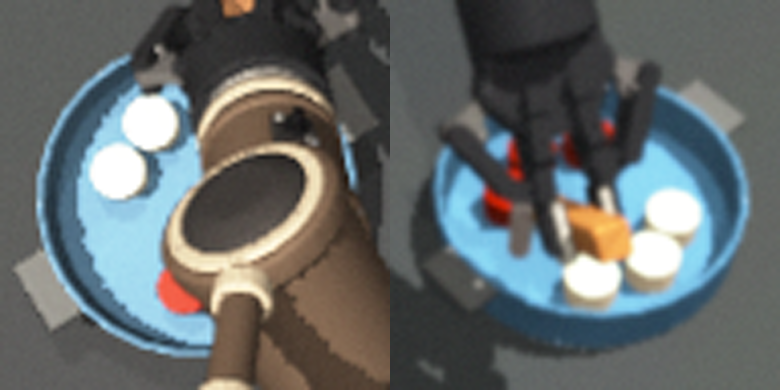

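The top view shows two whites, (150,123) and (118,170). The arm hides the rest. In the scene view the foot is at (518,240), in the open gap beside the reds, and this agrees with the prediction to about 1 px. Joint 6 is at its limit, so I'll re-orient with less tilt.

```bash
sed -i 's/^YW=.*/YW=3.28;TL=0.6/' h.py
python3 -m pendant '-.018 0 -.019 0 0 0 10; -.018 0 -.019 0 0 0 10; 0 0 0 0 0 0 10; 0 0 0 0 0 0 10' >/dev/null
python3 -c "
from h import *
go(tcp_for(48,-60,60),YW,TL);rep()"
```

```text
t 16.15 tcp [657.7  80.6 198.3] dist 41.9 shift [ 0.0231 -0.0251  0.0443] turn [0.0276 0.0369 0.0408] gap 0.248 F [-0.9 -0.  -0.9] 59.713507890701294
foot rel [ 49.2 -55.   86.7] q [-0.04  0.18  2.08  0.84  0.28 -2.65] F [-0.9 -0.  -0.9]
```

```bash
python3 -m pendant '0 0 0 .007 .0092 .0102 10; 0 0 0 .007 .0092 .0102 10; 0 0 0 .007 .0092 .0102 10; 0 0 0 .007 .0092 .0102 10; 0 0 0 0 0 0 10; 0 0 0 0 0 0 10' >/dev/null
python3 -c "
from h import *
go(tcp_for(48,-60,45),YW,TL);rep()"
```

```text
t 16.65 tcp [655.3  81.7 194.2] dist 52.7 shift [ 0.0212 -0.0259  0.0618] turn [0.0044 0.0022 0.0052] gap 0.244 F [-0.3  0.8 -1.9] 59.5589017868042
foot rel [ 32.7 -44.6  91.6] q [ 0.02  0.19  2.03  0.25  0.33 -1.92] F [-0.3  0.8 -1.9]
```

```bash
python3 -m pendant '.0053 -.0065 .0155 .001 .0005 .0013 10; .0053 -.0065 .0155 .001 .0005 .0013 10; .0053 -.0065 .0155 .001 .0005 .0013 10; .0053 -.0065 .0155 .001 .0005 .0013 10; 0 0 0 0 0 0 10; 0 0 0 0 0 0 10' >/dev/null
python3 -c "
from h import *
go(tcp_for(48,-60,18),YW,TL);rep()"
```

```text
t 17.15 tcp [670.5  63.5 145.9] dist 25.9 shift [0.018  0.0014 0.0294] turn [ 0.0001 -0.0006 -0.001 ] gap 0.244 F [ 0.3  0.7 -1.9] 59.455910325050354
foot rel [ 46.7 -60.9  44. ] q [-0.01  0.29  2.02  0.34  0.25 -2.01] F [ 0.3  0.7 -1.9]
```

```bash
python3 -m pendant '.0036 .0003 .0059 0 0 0 10; .0036 .0003 .0059 0 0 0 10; .0036 .0003 .0059 0 0 0 10; .003 .0003 .005 0 0 0 10; 0 0 0 0 0 0 10; 0 0 0 0 0 0 10'
python3 - <<'E'
from h import *
go(tcp_for(60,-61,18),YW,TL);rep()
a=[]
for c in("top","scene"):
    im=eyes.get_image(c);f=w2px(c,foot())[0];print(c,f);b=w2px(c,[*C,30])[0].round().astype(int);print(b)
    k=im[b[1]-48:b[1]+48,b[0]-48:b[0]+48];a.append(cv2.resize(k[:,:,::-1],(390,390),interpolation=cv2.INTER_CUBIC))
cv2.imwrite("pics/low2.png",np.hstack(a))
E
```

```text
time_s: 17.65
tool_pos: [672.5, 65.1, 127.4]
tcp_rot: [-0.065, 0.953, 0.021, 0.295]
force: [0.6, 0.4, -2.0]
finger_gap: 0.249
grasp_force: 59.5
t 17.65 tcp [672.5  65.1 127.4] dist 13.4 shift [-0.0063 -0.0037  0.0162] turn [-0.0001  0.0002 -0.0008] gap 0.249 F [ 0.6  0.4 -2. ] 59.519004821777344
foot rel [ 49.  -59.4  25.3] q [-0.    0.33  2.02  0.39  0.21 -2.07] F [ 0.6  0.4 -2. ]
top [230.27740287 191.71192057]
[208 209]
scene [274.5035221  198.55384141]
[293 181]
```

View pics/low2.png

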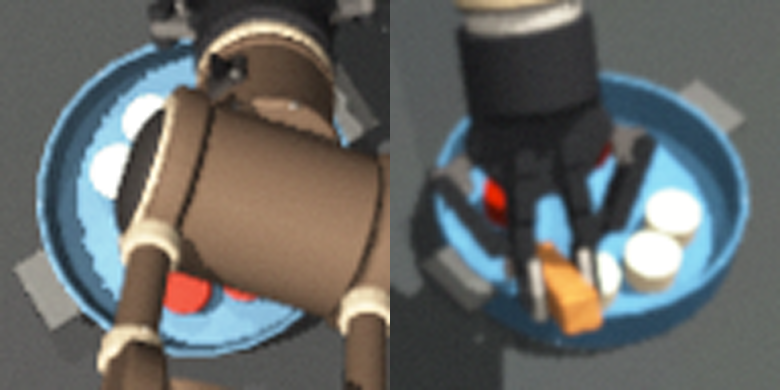

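The scene view shows the hand clear above the rim, and the whites at (672,213), (655,258) and (605,275) have not moved. The finger hides the foot. I'll lower it the last few millimetres.

```bash
cat >> h.py <<'E'
def path(wps,n,z=17,yaw=YW,tilt=TL):
    "waypoints rel. basin centre, n rows each; print tool shifts per row"
    s=sensors.get_state();A=R.from_quat(s["tcp_rot"]);p=foot()-[*C,0]
    for w,k in zip(wps,n):
        t=np.array([w[0],w[1],w[2] if len(w)>2 else z]);print(w,k,"x",(A.inv().apply(t-p)/750/k).round(4));p=t
E
python3 -m pendant '.0012 0 .0045 0 0 0 10; .0012 0 .004 0 0 0 10; 0 0 0 0 0 0 10; 0 0 0 0 0 0 10; 0 0 0 0 0 0 10'
python3 - <<'E'
from h import *
rep()
a=np.radians([-43,-28,-12,4,20,35]);path([(85.5*np.cos(t),85.5*np.sin(t)) for t in a],[3,3,3,3,3,3])
E
```

```text
time_s: 18.17
tool_pos: [675.0, 65.2, 121.6]
tcp_rot: [-0.065, 0.953, 0.021, 0.296]
force: [0.2, 0.5, -1.9]
finger_gap: 0.243
grasp_force: 59.5
foot rel [ 51.5 -59.2  19.4] q [-0.    0.34  2.02  0.41  0.2  -2.09] F [ 0.2  0.5 -1.9]
(np.float64(62.53074148843908), np.float64(-58.31085978534362)) 3 x [-0.0034 -0.0003  0.0037]
(np.float64(75.49201918943825), np.float64(-40.139818618193665)) 3 x [-0.0056  0.0072  0.0039]
(np.float64(83.6316198627404), np.float64(-17.776449564918423)) 3 x [-0.0041  0.0094  0.0028]
(np.float64(85.29172629721496), np.float64(5.964178505122713)) 3 x [-0.0018  0.0104  0.0012]
(np.float64(80.34371907719517), np.float64(29.242722254344674)) 3 x [ 0.0006  0.0105 -0.0004]
(np.float64(70.03749978670879), np.float64(49.040785308014435)) 3 x [ 0.0028  0.0093 -0.0019]
```

```bash
python3 -m pendant '-.0034 0 .0037 0 0 0 10; -.0034 0 .0037 0 0 0 10; -.0034 0 .0037 0 0 0 10; -.0056 .0072 .0039 0 0 0 10; -.0056 .0072 .0039 0 0 0 10; -.0056 .0072 .0039 0 0 0 10; 0 0 0 0 0 0 10; 0 0 0 0 0 0 10'
python3 - <<'E'
from h import *
rep()
a=np.radians([-12,4,20,35]);path([(85.5*np.cos(t),85.5*np.sin(t)) for t in a],[3,3,3,3])
E
```

```text
time_s: 18.83
tool_pos: [699.3, 85.1, 119.1]
tcp_rot: [-0.065, 0.953, 0.021, 0.296]
force: [-0.0, -0.1, -1.3]
finger_gap: 0.243
grasp_force: 59.5
foot rel [ 75.9 -39.4  16.9] q [ 0.03  0.39  1.96  0.29  0.21 -1.94] F [-0.  -0.1 -1.3]
(np.float64(83.6316198627404), np.float64(-17.776449564918423)) 3 x [-0.0039  0.009   0.0026]
(np.float64(85.29172629721496), np.float64(5.964178505122713)) 3 x [-0.0018  0.0104  0.0012]
(np.float64(80.34371907719517), np.float64(29.242722254344674)) 3 x [ 0.0006  0.0105 -0.0004]
(np.float64(70.03749978670879), np.float64(49.040785308014435)) 3 x [ 0.0028  0.0093 -0.0019]
```

```bash
python3 -m pendant '-.0039 .009 .0026 0 0 0 10; -.0039 .009 .0026 0 0 0 10; -.0039 .009 .0026 0 0 0 10; -.0018 .0104 .0012 0 0 0 10; -.0018 .0104 .0012 0 0 0 10; -.0018 .0104 .0012 0 0 0 10; 0 0 0 0 0 0 10; 0 0 0 0 0 0 10'
python3 - <<'E'
from h import *
rep()
a=np.radians([20,35]);path([(85.5*np.cos(t),85.5*np.sin(t)) for t in a],[3,3])
E
```

```text
time_s: 19.5
tool_pos: [708.0, 130.2, 119.1]
tcp_rot: [-0.065, 0.953, 0.021, 0.295]
force: [0.8, -0.3, -2.5]
finger_gap: 0.246
grasp_force: 59.5
foot rel [84.5  5.7 17. ] q [ 0.12  0.41  1.92  0.06  0.21 -1.65] F [ 0.8 -0.3 -2.5]
(np.float64(80.34371907719517), np.float64(29.242722254344674)) 3 x [ 0.0003  0.0106 -0.0002]
(np.float64(70.03749978670879), np.float64(49.040785308014435)) 3 x [ 0.0028  0.0093 -0.0019]
```

```bash
python3 -m pendant '.0003 .0106 -.0002 0 0 0 10; .0003 .0106 -.0002 0 0 0 10; .0003 .0106 -.0002 0 0 0 10; .0028 .0093 -.0019 0 0 0 10; .0028 .0093 -.0019 0 0 0 10; .0028 .0093 -.0019 0 0 0 10; 0 0 0 0 0 0 10; 0 0 0 0 0 0 10'
cat >> h.py <<'E'
def look(n=None,R0=None,W0=None):
    for c in("top","scene"):
        im=eyes.get_image(c)
        if n: 
            b=w2px(c,[*C,30])[0].round().astype(int);k=im[b[1]-48:b[1]+48,b[0]-48:b[0]+48];k=cv2.resize(k[:,:,::-1],(390,390),interpolation=cv2.INTER_CUBIC)
            n_=[k] if c=="top" else n_+[k]
        rd,wh=masks(c,im)
        for nm,m in(("R",rd),("W",wh)):
            print(c,nm,[(a,(np.array(p)-C).tolist()) for a,p in comps(c,m,22)])
    if n: cv2.imwrite(f"pics/{n}.png",np.hstack(n_))
E
python3 - <<'E'
from h import *
rep();look("w2")
E
```

```text
time_s: 20.17
tool_pos: [693.6, 173.0, 119.2]
tcp_rot: [-0.065, 0.953, 0.021, 0.295]
force: [0.2, -0.1, -2.0]
finger_gap: 0.245
grasp_force: 59.6
foot rel [70.1 48.5 17. ] q [ 0.2   0.4   1.93 -0.16  0.21 -1.36] F [ 0.2 -0.1 -2. ]
top R [(126, [-16.5, -54.5]), (137, [-50.5, -33.5]), (131, [-60.5, 7.5])]
top W [(272, [34.5, 55.5]), (142, [58.5, -5.5]), (125, [27.5, 87.5]), (56, [-55.5, 39.5])]
scene R [(118, [-61.5, 10.5]), (247, [-32.5, -42.5])]
scene W [(96, [18.5, 61.5]), (292, [56.5, 11.5])]
```

View pics/w2.png

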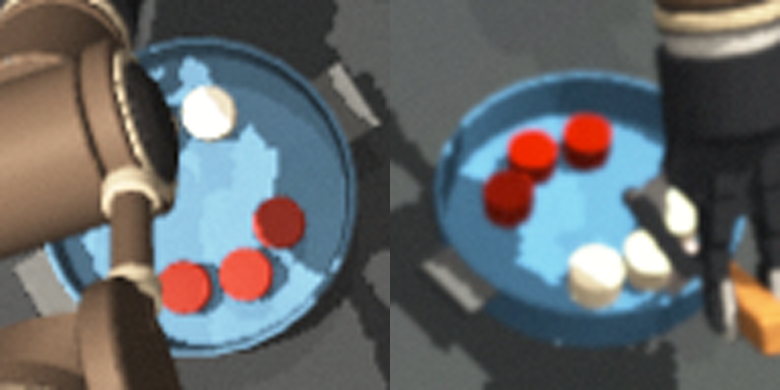

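Four tablets show clearly: the reds in the top view at (185,288), (246,274) and (279,222), and a white at (208,112). The foot is behind the middle white, and the scene view shows the hand above it at (740,270). Next I'll push that white to the centre.

Run:
```python
from h import *
path([(24,17)],[9])
```

```text
(24, 17) 9 x [ 0.0062 -0.0037 -0.0042]
```

```bash
python3 -m pendant '.0062 -.0037 -.0042 0 0 0 10; .0062 -.0037 -.0042 0 0 0 10; .0062 -.0037 -.0042 0 0 0 10; .0062 -.0037 -.0042 0 0 0 10; .0062 -.0037 -.0042 0 0 0 10; .0062 -.0037 -.0042 0 0 0 10; .0062 -.0037 -.0042 0 0 0 10; .0062 -.0037 -.0042 0 0 0 10; .0062 -.0037 -.0042 0 0 0 10; 0 0 0 0 0 0 10'
python3 - <<'E'
from h import *
rep();path([(24,17),(48,40),(46,62)],[1,4,3]);look("w2b")
E
```

```text
time_s: 21.1
tool_pos: [645.6, 141.1, 118.3]
tcp_rot: [-0.065, 0.953, 0.02, 0.295]
force: [-0.1, 0.1, -2.2]
finger_gap: 0.244
grasp_force: 59.6
foot rel [21.9 16.6 16.3] q [ 0.15  0.32  2.06 -0.06  0.17 -1.5 ] F [-0.1  0.1 -2.2]
(24, 17) 1 x [-0.0029  0.0001  0.0009]
(48, 40) 4 x [-0.0074  0.0065  0.0051]
(46, 62) 3 x [-0.0004  0.0098  0.0003]
top R [(132, [-15.5, -54.5]), (70, [-50.5, -40.5])]
top W [(57, [75.5, 45.5]), (122, [58.5, -8.5]), (51, [19.5, 72.5]), (276, [-48.5, 0.5]), (514, [-43.5, 54.5])]
scene R [(254, [-32.5, -42.5]), (18, [-55.5, 21.5]), (147, [49.5, 64.5])]
scene W [(126, [5.5, -1.5]), (50, [6.5, 61.5]), (18, [27.5, 77.5]), (34, [39.5, 42.5]), (165, [60.5, -4.5])]
```

View pics/w2b.png

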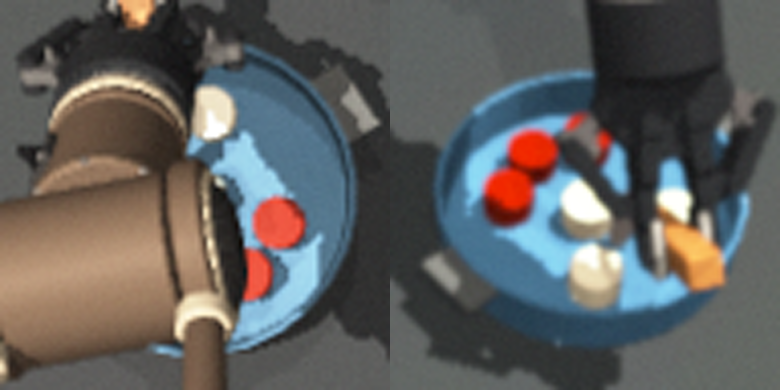

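The white (585,208 in the scene crop) is now at the centre, and the other tablets have not moved. Next I'll push the white at (597,275) towards the red.

Run:
```python
from h import *
path([(45,31),(73,23),(54,-19)],[4,4,7])
```

```text
(45, 31) 4 x [-0.0064  0.0036  0.0043]
(73, 23) 4 x [-0.0073 -0.0039  0.005 ]
(54, -19) 7 x [ 0.0038 -0.0074 -0.0026]
```

```bash
python3 -m pendant '-.0064 .0036 .0043 0 0 0 10; -.0064 .0036 .0043 0 0 0 10; -.0064 .0036 .0043 0 0 0 10; -.0064 .0036 .0043 0 0 0 10; -.0073 -.0039 .005 0 0 0 10; -.0073 -.0039 .005 0 0 0 10; -.0073 -.0039 .005 0 0 0 10; -.0073 -.0039 .005 0 0 0 10; 0 0 0 0 0 0 10; 0 0 0 0 0 0 10'
python3 -m pendant '.0038 -.0074 -.0026 0 0 0 10; .0038 -.0074 -.0026 0 0 0 10; .0038 -.0074 -.0026 0 0 0 10; .0038 -.0074 -.0026 0 0 0 10; .0038 -.0074 -.0026 0 0 0 10; .0038 -.0074 -.0026 0 0 0 10; .0038 -.0074 -.0026 0 0 0 10; 0 0 0 0 0 0 10; 0 0 0 0 0 0 10'
python3 - <<'E'
from h import *
rep();look();path([(62,20),(50,40),(47,63),(8,55)],[5,4,3,6])
E
```

```text
time_s: 22.03
tool_pos: [697.0, 147.3, 119.3]
tcp_rot: [-0.064, 0.953, 0.021, 0.296]
force: [-0.3, -0.4, -1.7]
finger_gap: 0.247
grasp_force: 59.6
time_s: 22.78
tool_pos: [677.3, 105.6, 119.0]
tcp_rot: [-0.064, 0.953, 0.021, 0.295]
force: [-0.6, 0.7, -1.6]
finger_gap: 0.247
grasp_force: 59.6
foot rel [ 53.8 -18.8  16.9] q [ 0.08  0.36  2.    0.19  0.19 -1.8 ] F [-0.6  0.7 -1.6]
top R [(82, [-65.5, 8.5]), (22, [-63.5, -31.5])]
top W [(44, [67.5, 20.5]), (18, [53.5, -44.5]), (182, [-6.5, 91.5]), (852, [-1.5, 14.5]), (219, [-24.5, -60.5])]
scene R [(141, [-38.5, -46.5]), (144, [79.5, 22.5])]
scene W [(22, [-0.5, -12.5]), (21, [3.5, 56.5]), (137, [41.5, -43.5]), (20, [62.5, 36.5]), (32, [74.5, 1.5])]
(62, 20) 5 x [-0.0028  0.0099  0.002 ]
(50, 40) 4 x [ 0.0025  0.0071 -0.0017]
(47, 63) 3 x [-0.      0.0103  0.    ]
(8, 55) 6 x [ 0.0073 -0.0006 -0.005 ]
```

```bash
python3 -m pendant '-.0028 .0099 .002 0 0 0 10; -.0028 .0099 .002 0 0 0 10; -.0028 .0099 .002 0 0 0 10; -.0028 .0099 .002 0 0 0 10; -.0028 .0099 .002 0 0 0 10; .0025 .0071 -.0017 0 0 0 10; .0025 .0071 -.0017 0 0 0 10; .0025 .0071 -.0017 0 0 0 10; .0025 .0071 -.0017 0 0 0 10; 0 0 0 0 0 0 10' >/dev/null
python3 -m pendant '0 .0103 0 0 0 0 10; 0 .0103 0 0 0 0 10; 0 .0103 0 0 0 0 10; 0 0 0 0 0 0 10; 0 0 0 0 0 0 10'
python3 - <<'E'
from h import *
rep();path([(6,55)],[7])
c="scene"
for _ in range(1):
    rd,wh=masks(c,eyes.get_image(c));print([(a,(np.array(p)-C).tolist()) for a,p in comps(c,wh,22)])
E
```

```text
time_s: 24.13
tool_pos: [670.7, 187.6, 119.0]
tcp_rot: [-0.065, 0.953, 0.021, 0.296]
force: [-0.9, -0.0, -2.5]
finger_gap: 0.242
grasp_force: 59.6
foot rel [47.2 63.1 16.8] q [ 0.23  0.38  1.97 -0.27  0.2  -1.22] F [-0.9 -0.  -2.5]
(6, 55) 7 x [ 0.0066 -0.0004 -0.0045]
[(150, [3.5, 0.5]), (97, [22.5, 50.5]), (158, [41.5, -42.5]), (40, [50.5, -87.5])]
```

```bash
python3 -m pendant '.0066 -.0004 -.0045 0 0 0 10; .0066 -.0004 -.0045 0 0 0 10; .0066 -.0004 -.0045 0 0 0 10; .0066 -.0004 -.0045 0 0 0 10; .0066 -.0004 -.0045 0 0 0 10; .0066 -.0004 -.0045 0 0 0 10; .0066 -.0004 -.0045 0 0 0 10; 0 0 0 0 0 0 10; 0 0 0 0 0 0 10'
python3 - <<'E'
from h import *
rep()
path([(24,38,17),(24,30,90)],[3,8])
look("w3")
E
```

```text
time_s: 24.93
tool_pos: [628.8, 179.4, 118.8]
tcp_rot: [-0.065, 0.953, 0.021, 0.295]
force: [0.1, 0.7, -2.4]
finger_gap: 0.248
grasp_force: 59.6
foot rel [ 5.3 54.9 16.6] q [ 0.24  0.31  2.07 -0.34  0.17 -1.15] F [ 0.1  0.7 -2.4]
(24, 38, 17) 3 x [-0.006  -0.0086  0.0039]
(24, 30, 90) 8 x [-0.0067 -0.0013 -0.0101]
top R [(122, [-15.5, -55.5]), (133, [-50.5, -32.5]), (136, [-59.5, 7.5])]
top W [(147, [39.5, -43.5]), (21, [44.5, 78.5]), (144, [1.5, -1.5]), (184, [-46.5, 75.5]), (58, [-14.5, 37.5])]
scene R [(118, [-61.5, 10.5]), (243, [-31.5, -42.5]), (29, [10.5, 97.5])]
scene W [(109, [-17.5, 42.5]), (156, [3.5, 1.5]), (34, [19.5, 87.5]), (167, [40.5, -41.5]), (40, [50.5, -88.5])]
```

View pics/w3.png

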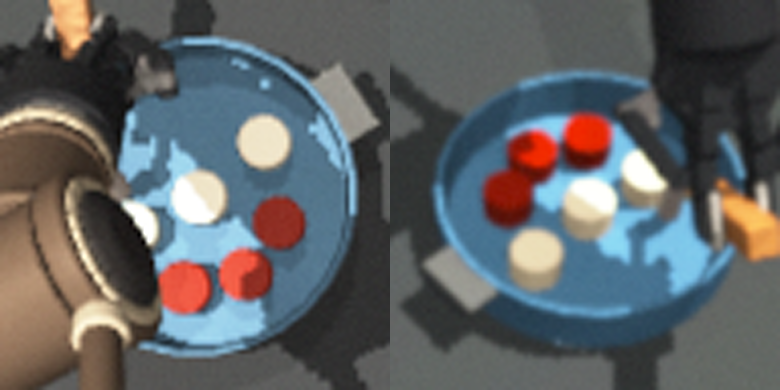

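All tablets are mixed. From the top view, white–red distances are about 57 mm (264,142 to 279,222), about 61 mm for the centre white (200,197), and about 56 mm for the third white, half hidden at (140,225). Now I'll lift out and go back.

```bash
python3 -m pendant '-.009 0 .006 0 0 0 10; -.007 0 -.01 0 0 0 10; -.0075 0 -.011 0 0 0 10; -.0113 0 -.0165 0 0 0 10; -.0113 0 -.0165 0 0 0 10; -.0113 0 -.0165 0 0 0 10; -.0113 0 -.0165 0 0 0 10; -.0113 0 -.0165 0 0 0 10; -.0113 0 -.0165 0 0 0 10; 0 0 0 0 0 0 10'
python3 - <<'E'
from h import *
rep();go([540.7,-179.4,215],3.225,TL)
E
```

```text
time_s: 25.87
tool_pos: [640.8, 181.3, 233.3]
tcp_rot: [-0.065, 0.952, 0.022, 0.3]
force: [0.7, 0.3, -0.3]
finger_gap: 0.243
grasp_force: 59.6
foot rel [ 18.3  57.1 130.3] q [ 0.24  0.14  1.99 -0.14  0.4  -1.36] F [ 0.7  0.3 -0.3]
t 25.87 tcp [640.8 181.3 233.3] dist 374.8 shift [ 0.1753 -0.4584 -0.0942] turn [0.0102 0.0034 0.0134] gap 0.243 F [ 0.7  0.3 -0.3] 59.62697625160217
```

```bash
python3 -m pendant '.011 -.0286 -.006 0 0 0 10; .011 -.0286 -.006 0 0 0 10; .011 -.0286 -.006 0 0 0 10; .011 -.0286 -.006 0 0 0 10; .011 -.0286 -.006 0 0 0 10; .011 -.0286 -.006 0 0 0 10; .011 -.0286 -.006 0 0 0 10; .011 -.0286 -.006 0 0 0 10; .011 -.0286 -.006 0 0 0 10; .011 -.0286 -.006 0 0 0 10' >/dev/null
python3 -m pendant '.011 -.0286 -.006 0 0 0 10; .011 -.0286 -.006 0 0 0 10; .011 -.0286 -.006 0 0 0 10; .011 -.0286 -.006 0 0 0 10; .011 -.0286 -.006 0 0 0 10; .011 -.0286 -.006 0 0 0 10; 0 0 0 .005 .028 .006 10; 0 0 0 .005 .028 .006 10; 0 0 0 0 .028 0 10; 0 0 0 0 .028 0 10' >/dev/null
python3 -m pendant '0 0 0 0 .028 0 10; 0 0 0 0 .028 0 10; 0 0 0 0 .026 0 10; 0 0 0 0 0 0 10; 0 0 0 0 0 0 10; 0 0 0 0 0 0 10'
python3 - <<'E'
from h import *
rep();go([540.7,-179.4,120],3.225,0)
E
```

```text
time_s: 28.03
tool_pos: [535.1, -179.0, 210.9]
tcp_rot: [-0.048, 0.999, -0.001, 0.007]
force: [-0.5, -0.4, -1.6]
finger_gap: 0.248
grasp_force: 59.7
foot rel [-130.3 -304.1  175. ] q [-0.4   0.22  1.82  0.01  1.08 -2.07] F [-0.5 -0.4 -1.6]
t 28.03 tcp [ 535.1 -179.   210.9] dist 91.1 shift [-0.0056 -0.001   0.1213] turn [-0.0008  0.0046  0.004 ] gap 0.248 F [-0.5 -0.4 -1.6] 59.68359589576721
```

```bash
python3 -m pendant '-.003 -.0005 .02 0 .0046 .004 10; -.0027 0 .02 0 0 0 10; 0 0 .02 0 0 0 10; 0 0 .02 0 0 0 10; 0 0 .02 0 0 0 10; 0 0 .02 0 0 0 10; 0 0 0 0 0 0 10; 0 0 0 0 0 0 10; 0 0 0 0 0 0 10' >/dev/null
python3 - <<'E'
from h import *
rep();go([540.7,-179.4,52],3.225,0)
im=eyes.get_image("scene")[130:240,140:260];a=cv2.resize(im[:,:,::-1],None,fx=3.3,fy=3.3,interpolation=cv2.INTER_CUBIC)
im=eyes.get_image("top")[170:280,260:380];b=cv2.resize(im[:,:,::-1],None,fx=3.3,fy=3.3,interpolation=cv2.INTER_CUBIC)
cv2.imwrite("pics/ret.png",np.hstack([b,a]))
E
```

```text
foot rel [-125.9 -303.3   88.7] q [-0.4   0.35  1.86 -0.    0.93 -2.05] F [-0.4  0.1 -1.2]
t 28.78 tcp [ 540.1 -179.8  122.8] dist 70.8 shift [-0.0007  0.0009  0.0944] turn [-0.0013  0.0004 -0.0002] gap 0.246 F [-0.4  0.1 -1.2] 59.61353838443756
```

View pics/ret.png

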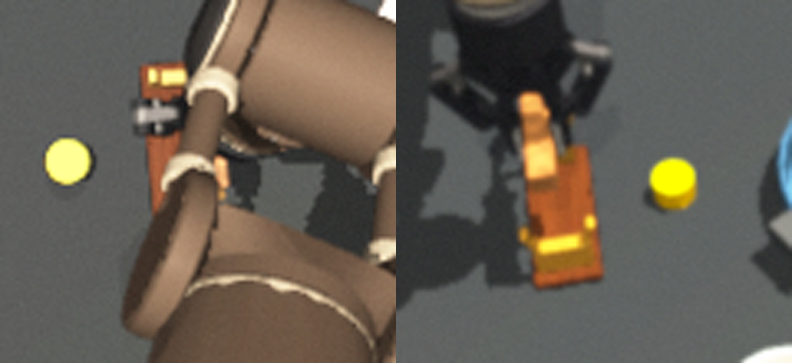

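The scene view shows the handle level above the rest, end at (540,165), lined up with the rear fork at (558,245). I'll lower it.

```bash
python3 -m pendant '-.0007 .0009 .015 -.0013 0 0 10; 0 0 .015 0 0 0 10; 0 0 .015 0 0 0 10; 0 0 .015 0 0 0 10; 0 0 .01 0 0 0 10; 0 0 .008 0 0 0 10; 0 0 0 0 0 0 10; 0 0 0 0 0 0 10; 0 0 0 0 0 0 10'
python3 - <<'E'
from h import *
go([540.7,-179.4,50.6],3.225,0)
E
```

```text
time_s: 29.63
tool_pos: [541.1, -178.9, 63.9]
tcp_rot: [-0.042, 0.999, 0.0, 0.0]
force: [0.6, 0.1, -1.8]
finger_gap: 0.247
grasp_force: 59.7
t 29.63 tcp [ 541.1 -178.9   63.9] dist 13.3 shift [ 0.0006 -0.0006  0.0177] turn [ 0.0001  0.0002 -0.    ] gap 0.247 F [ 0.6  0.1 -1.8] 59.678680300712585
```

```bash
python3 -m pendant '0 -.0006 .005 0 0 0 10; 0 0 .005 0 0 0 10; 0 0 .004 0 0 0 10; 0 0 .002 0 0 0 10; 0 0 0 0 0 0 10; 0 0 0 0 0 0 10; 0 0 0 0 0 0 10'
python3 - <<'E'
from h import *
go([540.7,-179.4,50.6],3.225,0)
E
```

```text
time_s: 30.22
tool_pos: [540.8, -179.2, 51.7]
tcp_rot: [-0.042, 0.999, 0.0, 0.0]
force: [0.5, -0.4, -2.1]
finger_gap: 0.248
grasp_force: 59.7
t 30.22 tcp [ 540.8 -179.2   51.7] dist 1.1 shift [ 0.0001 -0.0002  0.0014] turn [ 0.0001  0.     -0.    ] gap 0.248 F [ 0.5 -0.4 -2.1] 59.67920958995819
```

```bash
python3 -m pendant '0 0 .0015 0 0 0 10; 0 0 0 0 0 0 10; 0 0 0 0 0 0 30; 0 0 0 0 0 0 60; 0 0 0 0 0 0 85; 0 0 0 0 0 0 85; 0 0 0 0 0 0 85; 0 0 0 0 0 0 85; 0 0 0 0 0 0 85; 0 0 0 0 0 0 85' 
python3 -m pendant '0 0 -.01 0 0 0 85; 0 0 -.02 0 0 0 85; 0 0 -.03 0 0 0 85; 0 0 -.03 0 0 0 85; 0 0 -.03 0 0 0 85; 0 0 -.03 0 0 0 85; 0 0 -.03 0 0 0 85; 0 0 -.03 0 0 0 85; 0 0 -.03 0 0 0 85; 0 0 -.03 0 0 0 85'
python3 -m pendant '.05 0 0 0 0 0 85; .05 0 0 0 0 0 85; .05 0 0 0 0 0 85; .05 0 0 0 0 0 85; 0 0 0 0 0 0 85; 0 0 0 0 0 0 85'
python3 - <<'E'
from h import *
look()
im=eyes.get_image("scene")[130:240,140:340];a=cv2.resize(im[:,:,::-1],None,fx=3.8,fy=3.8,interpolation=cv2.INTER_CUBIC)
cv2.imwrite("pics/end.png",a)
for c in("top","scene"):
    eyes.get_image(c)
    for d in eyes.cut_out(c,"rod")[:1]:
        ys,xs=np.nonzero(d["region"]);print(c,round(d["score"],2),xs.min(),xs.max(),ys.min(),ys.max())
E
```

```text
time_s: 31.05
tool_pos: [540.7, -179.2, 50.5]
tcp_rot: [-0.042, 0.999, 0.0, -0.0]
force: [-0.9, -0.4, 0.3]
finger_gap: 0.997
grasp_force: 0.0
time_s: 31.88
tool_pos: [540.5, -179.2, 254.7]
tcp_rot: [-0.042, 0.999, 0.0, 0.0]
force: [0.9, -0.0, 0.5]
finger_gap: 0.994
grasp_force: 0.0
time_s: 32.38
tool_pos: [389.6, -191.6, 253.3]
tcp_rot: [-0.041, 0.999, 0.0, 0.0]
force: [0.2, 0.6, -0.3]
finger_gap: 0.995
grasp_force: 0.0
top R [(131, [-15.5, -54.5]), (137, [-50.5, -33.5]), (137, [-59.5, 7.5])]
top W [(145, [38.5, -43.5]), (142, [0.5, -1.5]), (144, [-21.5, 44.5])]
scene R [(126, [-59.5, 10.5]), (254, [-32.5, -42.5])]
scene W [(149, [-19.5, 46.5]), (153, [3.5, 0.5]), (158, [41.5, -41.5]), (38, [49.5, -88.5])]
top 0.64 311 322 191 260
scene 0.55 183 193 160 204
```

View pics/end.png

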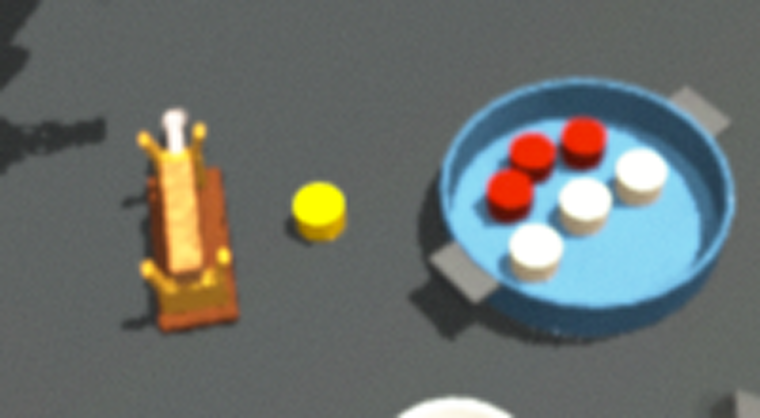

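The rod lies seated in its rest at (180,215), foot the same way as before. The reds at (533,155), (583,142) and (510,195) each have a white close by, at (585,207), (640,177) and (535,250).

```bash
python3 -c "
from station import job
print(job.hand_in())"
```

```text
the job is handed in; nothing more can be done
None
```

I stirred the tablets until red and white were mixed, with every tablet measured about 61 mm or less from one of the other colour (limit 76 mm), laid the rod back in its rest, released it and handed in at about 33 s; the hand-in gave no verdict.

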